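# Clip the red lock-out hook onto the orange valve's eye

## Robot

A 6-joint arm with a two-finger parallel gripper is mounted at the origin on the work surface. World frame = base frame: x ahead of the robot, y to its left, z up, the work surface at z = 0. Lengths are in mm, angles in rad, forces in N, time in s.
With the tool pointing down it reaches from about 400 to 925 mm from the base axis. Payload 12.5 kg.
Tool frame: the origin (TCP) lies at the centre of the arm's flange, where the gripper is bolted on; the fingertips stand 190 mm ahead of it and the grasp point (between the pads) lies env.grip_point_offset ahead of it (env.grip_point_offset is the distance from the TCP to the grasp point, in mm); z points along the fingers, x is the direction in which the jaws open and shut, and the axes are right-handed (so a half turn about z gives the same grasp; the last joint's range is limited). The gripper opens to 95 mm and grips with 3 to 60 N. Pads are 20 mm wide; open, the fingers measure 119 mm over their backs; the gripper's body (75 mm by 180 mm) begins 59 mm behind the grasp point.
Start: joints at [-1.399, 0.491, 1.559, -0, 1.092, -0.106], TCP at [171.42, -601.032, 404.761] pointing down, gripper open.
Joint ranges: [-3.1, 3.1], [-0.84, 2.19], [0.05, 2.79], [-1.13, 4.28], [0.06, 2.93], [-2.69, 2.69]. Speed limits (rad/s): [2.22, 2.22, 2.79, 3.14, 3.14, 3.14].

## Interface

Orientations are given as [roll, pitch, yaw] about the fixed x, y, z axes, in that order (R = Rz(yaw) Ry(pitch) Rx(roll)).
In Python, from cell import state, read_camera, camera_model, job_done, env gives the robot as it stands.
- The arm moves only by the tool arm_command, never from a script. Its argument "steps" is a list of rows, each a list of 6 numbers: the shift along the tool's x, y, z in cm, then the turn, a rotation vector about the tool's x, y, z in degrees. In form: [[dx, dy, dz, rx, ry, rz], ...]. A call has 1 to 12 rows; each row is the pose to reach, as a shift and turn from the pose commanded when the call began, along the tool's axes at that moment; what a row does not reach only later rows make up. A row lasts 1/12 s, in which the tool goes at most 41.7 mm and 7.16 degrees, less where a joint would pass 70% of its speed; a pose out of reach is approached as far as the arm can. A call with a gripper value outside its range is refused whole. "jaw" is the finger opening in cm, from 0 to 9.51, set as the call begins (left out, the last holds). The fingers move at their own pace and stop on an object; the grip force is fixed at half the most. Time passes only in rows, so rows that repeat a pose let the fingers close. It gives the time, the measured TCP pose, the force and the opening at its end, in the units of the state.
- state(): the state, without advancing time (a new reading comes with each control period).
- read_camera(name): name is "scene" or "side" or "wrist"; returns the picture (480x640x3 uint8, red, green, blue); there is no depth.
- camera_model(name): a dict with "K" (3x3 intrinsics, pixels), "k1" (the pictures are not rectified: a ray, as slopes to the right and down, at radius r is drawn at 1 + k1 r^2 times it, then the intrinsics apply), "xyz" and "rotation" of the camera in the world. Camera axes: x right, y up, looking along -z (the intrinsics and any distortion apply to the point x, -y, -z); pixel columns grow to the right and rows downward; lengths in mm; the calibration is good to about 2 mm. A picture is of the moment at which its call begins: read the wrist's pose just before it. camera_model takes no time and is no camera call; for the wrist camera it gives the pose at the moment of the call.
- job_done(): hands the job in, once; it reports no verdict.
The state is a dict: "t": time; "joints": joint angles; "qvel": joint speeds; "tau": joint torques, N m; "eef_pos": TCP position; "tcp_rot": TCP orientation; "ft_force": force on the tool from outside, world axes, zero at the start; "moment": the same for the moment, N m; "opening": opening from 0.0 (shut) to 1.0 (fully open).
Only numpy, scipy, OpenCV 4.12 (cv2) and the standard library are available. Lean on these libraries where they do the work, as an engineer would, in place of code of your own. Each camera call takes 0.05 s, during which the arm holds its last target. There are 200 camera calls.

## Task

The air valve with the orange lever is being locked out: take the red snap hook out of its rest and press it down over the steel eye in front of the orange-levered valve, so that its sprung gate opens and snaps shut again under the bar of the eye. Leave the hook hanging there by itself, bar up in its seat and gate closed; leave the yellow hook where it is.

Things in the scene. Friction and masses are not known exactly. Their poses are not given: they have to be found in the camera images.
- red_grip (a point): Red snap hook, loose, 0.2 kg, upright, mouth down in a low black rest. Point: centre of its grip, a block 34 (x) by 26 (y) by 52 mm tall at the very top; x along the hook's flat plane, z up. Shoulder, 76 mm wide, 26 mm below; feet 118 mm below. The V seat holds a bar's centre 50 mm below this point at x = 0. Its mass centre is below the seat: let go, it hangs upright.
- red_gate (a joint): Red hook's sprung gate: 0 closed, up to 1.4 rad inward. It closes the 50 mm mouth between the legs 106 mm below the grip's centre, hinged at x = -24 mm, and opens only upward as a bar is pressed against it from below (5 to 10 N). A bar within 10 mm of x = 0 goes in; it passes the gate's free end about 60 mm below the grip's centre, and the gate snaps shut.
- orange_eye (a point): Middle of the bar of the fixed steel eye of the orange-levered valve, 90 mm above the bench. Bar 10 mm round along y, straight for 60 mm, its posts at y = -42 and +42 mm; z up. The valve, 64 mm high, lies 105 mm away along +x; panel below 10 mm thick. The hook goes on from above, its x along this x, either way round. A like panel with a blue lever is not to be used.
- yellow_grip (a point): Centre of the grip of the yellow snap hook, of the same shape as the red one, standing in its own rest; not to be disturbed.
Mind the look-alikes: they are no part of the job. Of the things that look like the part that bears red_grip, the smallest one is meant. Leave any purple look-alike of the part that bears orange_eye alone.

How it is judged:
By the outcome, as a careful person would: the job done as asked, in the order asked, and still so for the second after the job is handed in, with the robot touching nothing.
It also fails if it takes over 45 s, if anything falls off the work surface, if the arm or the gripper's body presses on something with over 40 N, if the wrist force passes 120 N, or if a joint passes its speed limit or range.

## Working session

There is one attempt and no reset: what is moved stays moved. The work goes in short steps, Python scripts to look and compute and a tool call to move; the robot and the scene stay as the last step left them, time stands still between calls to the robot, and variables do not carry over. Pictures are saved under pics/ and viewed, about 8 in all and at most 12, crops included, and the job is handed in when it is done.

Besides the shell and the picture viewer there is one more tool, called after "Call:" in YAML: its name, and indented under it one key for each argument. arm_command: Moves the arm, as the interface text tells. Its arguments: {"type":"object","properties":{"steps":{"type":"array"},"jaw":{"type":"number"}},"required":["steps"]}

```bash
mkdir -p pics; ls
cat > h.py <<'E'
import numpy as np, cv2
from cell import state, read_camera, camera_model, job_done, env
def ray(m,u,v):
    K=np.array(m["K"],float);d=np.array([(u-K[0,2])/K[0,0],(v-K[1,2])/K[1,1]])
    s=d.copy()
    for _ in range(20): s=d/(1+m["k1"]*(s@s))
    R=np.array(m["rotation"],float)
    return np.array(m["xyz"],float),R@np.array([s[0],-s[1],-1.])
def onz(m,u,v,z):
    c,d=ray(m,u,v);return c+d*(z-c[2])/d[2]
def tri(*obs):
    A=np.zeros((3,3));b=np.zeros(3)
    for m,u,v in obs:
        c,d=ray(m,u,v);d/=np.linalg.norm(d);P=np.eye(3)-np.outer(d,d);A+=P;b+=P@c
    return np.linalg.solve(A,b)
def proj(m,p):
    R=np.array(m["rotation"],float);q=R.T@(np.array(p)-np.array(m["xyz"]));s=np.array([q[0],-q[1]])/-q[2]
    s=s*(1+m["k1"]*(s@s));K=np.array(m["K"]);return K[0,0]*s[0]+K[0,2],K[1,1]*s[1]+K[1,2]
E
python3 - <<'E'
from h import *
for n in("scene","side"):
    cv2.imwrite(f"pics/{n}0.png",read_camera(n)[...,::-1]);m=camera_model(n);print(n,m)
print(state(),env.grip_point_offset)
E
```

```text
pics
scene {'K': array([[446.47052495,   0.        , 320.49571513],
       [  0.        , 446.47052495, 238.03247088],
       [  0.        ,   0.        ,   1.        ]]), 'k1': -0.030160068217530114, 'xyz': array([1396.56556062,  -98.82279785,  807.55757571]), 'rotation': array([0.92366625, 0.00563875, 1.3865771 ])}
side {'K': array([[509.68801224,   0.        , 321.5152097 ],
       [  0.        , 509.68801224, 237.87931656],
       [  0.        ,   0.        ,   1.        ]]), 'k1': -0.13947599166792193, 'xyz': array([-214.47857724,  738.0337269 ,  837.07077837]), 'rotation': array([ 0.91270375,  0.02257301, -2.33943578])}
{'t': 0.1, 'joints': array([-1.39863206e+00,  4.91498009e-01,  1.55941858e+00,  1.55477727e-05,
        1.09171710e+00, -1.05584722e-01]), 'qvel': array([ 0.00140621, -0.0031214 , -0.00174601,  0.00054079, -0.00095884,
       -0.00083095]), 'tau': array([ 4.27622654e-03, -6.13619184e+01, -2.58607024e+01,  6.94224704e-02,
        4.70058003e-02, -6.90639763e-05]), 'eef_pos': array([ 171.395421  , -601.00064563,  404.21051961]), 'tcp_rot': array([-3.14146923e+00,  1.03378476e-03, -1.29305445e+00]), 'ft_force': array([ 0.50079127, -0.0732853 , -0.848448  ]), 'moment': array([-0.00779568, -0.0455372 ,  0.03643146]), 'opening': 1.0016465454003654} 171.3
```

View pics/scene0.png

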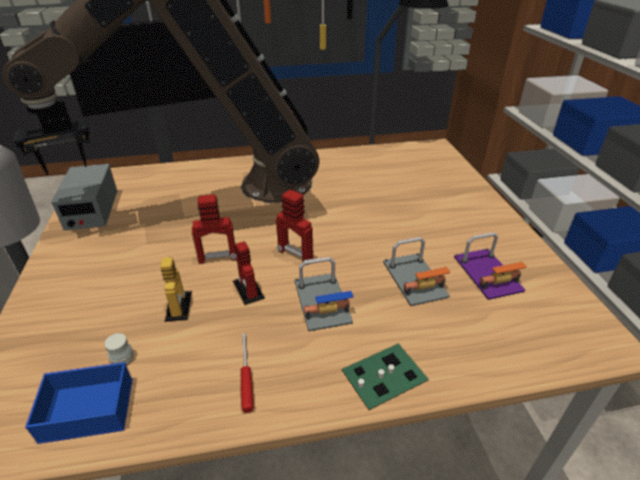

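View pics/side0.png

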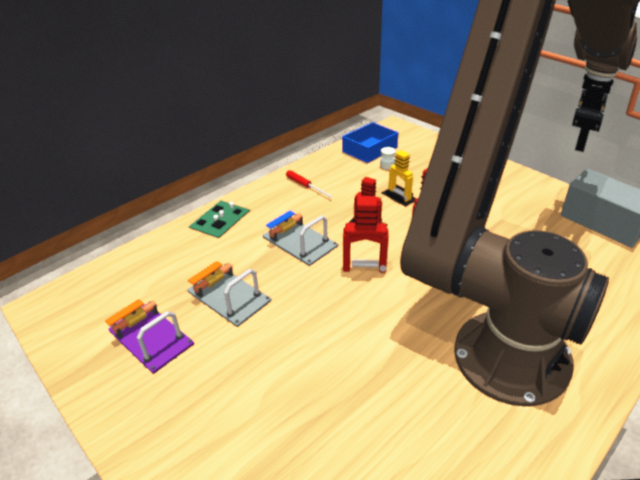

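The smallest red hook stands in the black rest at scene (245,270), with its top at side (369,185). The target eye's bar is at scene (408,242) and side (241,278), on the grey panel with the orange lever.

```bash
cat >> h.py <<'E'
from scipy.spatial.transform import Rotation as Ro
_cm=camera_model
def camera_model(n):
    m=dict(_cm(n));m["rotation"]=Ro.from_euler("xyz",m["rotation"]).as_matrix();return m
E
python3 - <<'E'
from h import *
S,D=camera_model("scene"),camera_model("side")
r=lambda p:np.round(p,1)
print("grip top",r(tri((S,243,246),(D,369,181))), r(onz(S,243,246,150)))
print("rest corners",[r(onz(S,u,v,5)) for u,v in((234,283),(257,279),(263,297),(243,302))])
print("big hooks", r(onz(S,208,200,190)),r(onz(S,292,197,190)),[r(onz(S,*p,0)) for p in((199,260),(232,258),(282,245),(308,257))])
print("eye",r(tri((S,392,243),(D,226,285))),r(tri((S,423,239),(D,257,271))),[r(onz(S,*p,92)) for p in((394,243),(422,239))],[r(onz(D,*p,92)) for p in((226,287),(256,271))])
print("panel",[r(onz(S,*p,10)) for p in((385,262),(417,257),(447,292),(414,302))])
print("yellow",r(onz(S,168,260,150)))
m=camera_model("wrist");s=state();Rt=Ro.from_euler("xyz",s["tcp_rot"])
print("wristcam in tool",r(Rt.inv().apply(m["xyz"]-s["eef_pos"])), (Rt.inv()*Ro.from_matrix(m["rotation"])).as_euler("xyz"),m["K"][0,0])
print(Rt.as_matrix().round(3))
E
```

```text
grip top [ 527.7 -130.7  142.9] [ 536.2 -130.9  150. ]
rest corners [array([ 501.6, -168.8,    5. ]), array([ 497.4, -107.9,    5. ]), array([568.3, -97.8,   5. ]), array([ 576.7, -148.8,    5. ])]
big hooks [ 375.7 -209.5  190. ] [403.4   6.9 190. ] [array([ 381. , -263.9,    0. ]), array([ 389.8, -171.6,    0. ]), array([357., -25.,   0.]), array([426.3,  41.2,   0. ])]
eye [521.2 293.3  75. ] [511.9 301.9 101.5] [array([522.8, 255.6,  92. ]), array([520.3, 333.9,  92. ])] [array([513.2, 343.6,  92. ]), array([508. , 265.2,  92. ])]
panel [array([500.2, 245. ,  10. ]), array([496.4, 339.6,  10. ]), array([644.6, 365.5,  10. ]), array([662.3, 270.3,  10. ])]
yellow [ 556.1 -304.1  150. ]
wristcam in tool [ -0.3 -73.6  20.7] [ 2.87595836e+00  3.11006573e-04 -2.78853738e-04] 365.05793037962167
[[ 0.274 -0.962 -0.   ]
 [-0.962 -0.274  0.001]
 [-0.001 -0.    -1.   ]]
```

Call:
arm_command:
  steps:
    - [-24, -32, 0, 0, 0, 0]
    - [-24, -32, 0, 0, 0, 0]
    - [-24, -32, 0, 0, 0, 0]
    - [-24, -32, 0, 0, 0, 0]
    - [-24, -32, 0, 0, 0, 0]
    - [-24, -32, 0, 0, 0, 0]
    - [-24, -32, 0, 0, 0, 0]
    - [-24, -32, 0, 0, 0, 0]
    - [-24, -32, 0, 0, 0, 0]
    - [-24, -32, 0, 0, 0, 0]
    - [-24, -32, 0, 0, 0, 0]
    - [-24, -32, 0, 0, 0, 0]

```text
t: 1.1
eef_pos: [413.9, -281.5, 404.6]
tcp_rot: [3.141, 0.0, -1.29]
ft_force: [-0.2, -0.5, -0.4]
opening: 1.001
```

Call:
arm_command:
  steps:
    - [-11.4, -15.4, 0, 0, 0, 0]
    - [-11.4, -15.4, 0, 0, 0, 0]
    - [-11.4, -15.4, 0, 0, 0, 0]
    - [-11.4, -15.4, 0, 0, 0, 0]
    - [-11.4, -15.4, 0, 0, 0, 0]
    - [-11.4, -15.4, 0, 0, 0, 0]
    - [-11.4, -15.4, 0, 0, 0, 0]

```text
t: 1.68
eef_pos: [530.4, -130.8, 404.3]
tcp_rot: [3.141, 0.0, -1.292]
ft_force: [0.1, -0.7, -0.4]
opening: 0.996
```

Run:
```python
from h import *
s=state();print(s["t"],s["eef_pos"],s["tcp_rot"])
m=camera_model("wrist");cv2.imwrite("pics/w1.png",read_camera("wrist")[...,::-1])
import pickle;pickle.dump((s,m),open("w1.pkl","wb"))
```

```text
1.6833 [ 530.38050371 -130.80388918  404.30242112] [ 3.14093383e+00  1.01819044e-04 -1.29184598e+00]
```

View pics/w1.png

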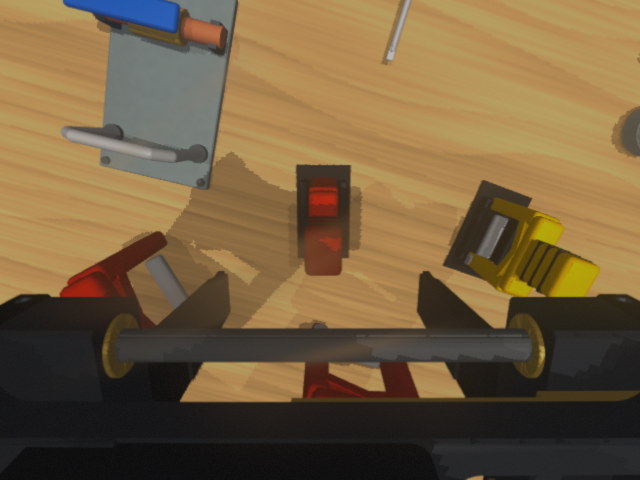

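Run:
```python
import cv2
a=cv2.imread("pics/w1.png")[150:300,260:400]
a=cv2.convertScaleAbs(a,alpha=1.8,beta=10)
cv2.imwrite("pics/w1c.png",cv2.resize(a,None,fx=4,fy=4,interpolation=cv2.INTER_CUBIC))
```

```text
(no output)
```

View pics/w1c.png

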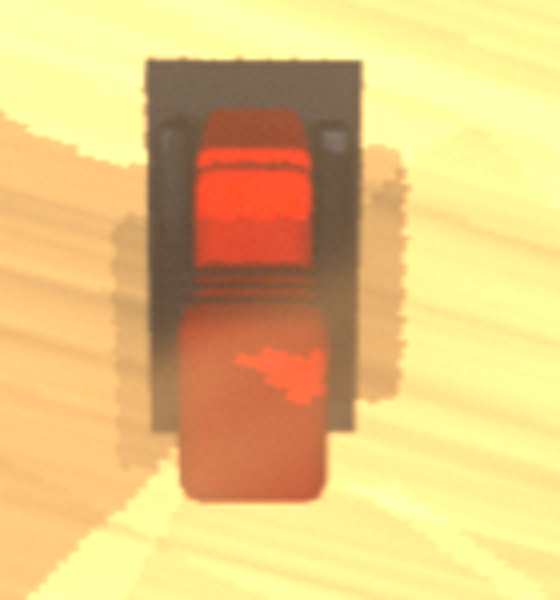

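Run:
```python
from h import *
import pickle
s,m=pickle.load(open("w1.pkl","rb"));m=dict(m)
Rt=Ro.from_euler("xyz",s["tcp_rot"])
for z in(145,150):
    c=[onz(m,260+u/4,150+v/4,z) for u,v in((180,303),(327,303),(327,503),(180,503))]
    w=[np.linalg.norm(c[i]-c[(i+1)%4]) for i in range(4)];ce=np.mean(c,0)
    ax=(c[1]+c[0]-c[2]-c[3]);print(z,np.round(w,1),ce.round(1),"yaw",np.degrees(np.arctan2(ax[1],ax[0])), "tool d",Rt.inv().apply(ce-s["eef_pos"]).round(1))
c=[onz(m,260+u/4,150+v/4,3) for u,v in((148,60),(361,60),(354,430),(152,430))];print(np.round(c,1)); print(Rt.inv().apply(np.array(c)-s["eef_pos"]).round(1))
```

```text
145 [24.6 35.7 25.6 35.7] [ 530.4 -130.6  145. ] yaw 16.005032470928132 tool d [-2.000e-01 -3.000e-01  2.593e+02]
150 [24.1 35.  25.1 35. ] [ 531.9 -130.2  150. ] yaw 16.00503247092812 tool d [-2.000e-01 -1.800e+00  2.543e+02]
[[ 569.8  -91.3    3. ]
 [ 584.8 -143.7    3. ]
 [ 489.1 -171.2    3. ]
 [ 473.9 -118.     3. ]]
[[-27.1 -49.  401.3]
 [ 27.5 -49.  401.3]
 [ 27.5  50.5 401.3]
 [-27.8  50.5 401.3]]
```

Call:
arm_command:
  steps:
    - [0, -0.05, 3, 0, 0, 0]
    - [0, -0.05, 6, 0, 0, 0]
    - [0, -0.05, 9, 0, 0, 0]
    - [0, -0.05, 11.1, 0, 0, 0]
    - [0, -0.05, 11.1, 0, 0, 0]
    - [0, -0.05, 11.1, 0, 0, 0]

```text
t: 2.23
eef_pos: [530.2, -132.0, 293.5]
tcp_rot: [3.14, 0.001, -1.295]
ft_force: [0.4, 0.1, 1.0]
opening: 1.001
```

Call:
arm_command:
  steps:
    - [0, 0, 0, 0, 0, 0]
    - [0, 0, 0, 0, 0, 0]
    - [0, 0, 0, 0, 0, 0]
    - [0, 0, 0, 0, 0, 0]
    - [0, 0, 0, 0, 0, 0]
    - [0, 0, 0, 0, 0, 0]
    - [0, 0, 0, 0, 0, 0]
    - [0, 0, 0, 0, 0, 0]
    - [0, 0, 0, 0, 0, 0]
    - [0, 0, 0, 0, 0, 0]
  jaw: 1

```text
t: 3.07
eef_pos: [530.7, -130.5, 293.7]
tcp_rot: [3.141, -0.0, -1.293]
ft_force: [-0.9, 0.3, -0.4]
opening: 0.358
```

Call:
arm_command:
  steps:
    - [0, 0, 0, 0, 0, 0]
    - [0, 0, 0, 0, 0, 0]
    - [0, 0, 0, 0, 0, 0]
    - [0, 0, 0, 0, 0, 0]
    - [0, 0, 0, 0, 0, 0]
    - [0, 0, 0, 0, 0, 0]

```text
t: 3.57
eef_pos: [530.6, -130.5, 293.7]
tcp_rot: [3.142, -0.0, -1.293]
ft_force: [0.7, -0.8, -1.0]
opening: 0.272
```

Call:
arm_command:
  steps:
    - [0, 0, -0.5, 0, 0, 0]
    - [0, 0, -1.5, 0, 0, 0]
    - [0, 0, -3, 0, 0, 0]
    - [0, 0, -5, 0, 0, 0]
    - [0, 0, -7, 0, 0, 0]
    - [0, 0, -9, 0, 0, 0]
    - [0, 0, -11, 0, 0, 0]
    - [0, 0, -13, 0, 0, 0]
    - [0, 0, -14, 0, 0, 0]
    - [0, 0, -14, 0, 0, 0]
    - [0, 0, -14, 0, 0, 0]

```text
t: 4.48
eef_pos: [530.4, -130.4, 433.8]
tcp_rot: [-3.141, -0.0, -1.293]
ft_force: [-0.5, 1.0, -2.5]
opening: 0.274
```

Run:
```python
from h import *
s=state();Rt=Ro.from_euler("xyz",s["tcp_rot"])
print(s["eef_pos"],s["ft_force"],s["opening"],Rt.inv().apply(np.array([450,285,434])-s["eef_pos"]))
```

```text
[ 530.3814084  -130.38552337  433.76944683] [-0.4912179   1.0226999  -2.49793807] 0.27425844006633704 [-4.21504139e+02 -3.66124794e+01 -3.79951753e-01]
```

Call:
arm_command:
  steps:
    - [-2, -0.2, 0, 0, 0, 0]
    - [-5, -0.4, 0, 0, 0, 1]
    - [-8, -0.7, 0, 0, 0, 1]
    - [-11, -1, 0, 0, 0, 2]
    - [-14, -1.2, 0, 0, 0, 2]
    - [-17, -1.5, 0, 0, 0, 3]
    - [-20, -1.7, 0, 0, 0, 3]
    - [-23, -2, 0, 0, 0, 4]
    - [-26, -2.3, 0, 0, 0, 4]
    - [-29, -2.5, 0, 0, 0, 5]
    - [-32, -2.8, 0, 0, 0, 5]
    - [-34, -3, 0, 0, 0, 6]

```text
t: 5.48
eef_pos: [465.5, 206.8, 432.3]
tcp_rot: [3.139, -0.0, -1.397]
ft_force: [0.2, 0.2, -1.8]
opening: 0.274
```

Call:
arm_command:
  steps:
    - [-2.5, -0.2, 0, 0, 0, 0]
    - [-5, -0.2, 0, 0, 0, 0]
    - [-7, -0.2, 0, 0, 0, 0]
    - [-8, -0.2, 0, 0, 0, 0]
    - [-8, -0.2, 0, 0, 0, 0]
    - [-8, -0.2, 0, 0, 0, 0]

```text
t: 5.98
eef_pos: [454.4, 283.7, 432.8]
tcp_rot: [3.14, -0.001, -1.397]
ft_force: [-0.4, -0.5, -1.5]
opening: 0.272
```

Run:
```python
from h import *
s=state();print(s["t"],s["eef_pos"],s["tcp_rot"],s["ft_force"],s["opening"])
m=camera_model("wrist");cv2.imwrite("pics/w2.png",read_camera("wrist")[...,::-1])
import pickle;pickle.dump((s,m),open("w2.pkl","wb"))
```

```text
5.9833 [454.41971919 283.72211558 432.80294692] [ 3.14004278e+00 -7.96516779e-04 -1.39677098e+00] [-0.43730154 -0.53711229 -1.46152453] 0.2720731796264116
```

View pics/w2.png

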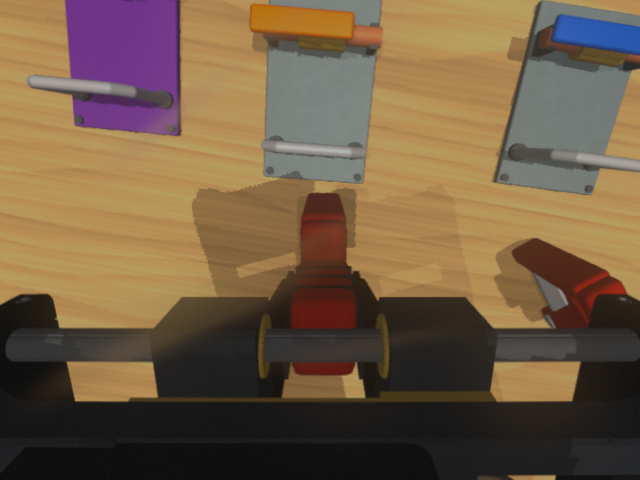

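Run:
```python
from h import *
import pickle
s,m=pickle.load(open("w2.pkl","rb"));Rt=Ro.from_euler("xyz",s["tcp_rot"])
a=cv2.imread("pics/w2.png").astype(int)
for u in range(262,370,8):
    col=a[136:168,u];g=col.min(1);b=np.where(g>135)[0]+136;print(u,b.min() if len(b) else None,b.max() if len(b) else None,end=" | ")
P=[onz(m,u,v,90) for u,v in((267,147.5),(363,152.0))]
c=np.mean(P,0);d=P[1]-P[0];print();print(np.round(P,1),np.linalg.norm(d),"bar yaw",np.degrees(np.arctan2(d[1],d[0])),"tool yaw",np.degrees(s["tcp_rot"][2]))
Q=[onz(m,u,v,10) for u,v in((264,177),(363,182),(269,80),(374,83))];print(np.round(Q,1),np.round(np.mean(Q[:2],0),1))
for q in (c,):print(Rt.inv().apply(q-s["eef_pos"]).round(1))
A=np.radians([np.degrees(np.arctan2(*(Q[i+2]-Q[i])[1::-1])) for i in(0,1)]);print("panel yaw",np.degrees(A))
cv2.imwrite("pics/w2c.png",cv2.resize(a[120:200,250:380].astype(np.uint8),None,fx=6,fy=6,interpolation=cv2.INTER_CUBIC))
```

```text
262 None None | 270 None None | 278 143 149 | 286 143 150 | 294 144 150 | 302 145 151 | 310 145 152 | 318 146 152 | 326 146 153 | 334 147 154 | 342 148 154 | 350 149 154 | 358 None None | 366 None None | 
[[512.  342.7  90. ]
 [522.6 261.   90. ]] 82.37216310336463 bar yaw -82.63423024635186 tool yaw -80.02908206294694
[[476.8 353.1  10. ]
 [490.2 245.6  10. ]
 [575.2 361.   10. ]
 [591.  254.8  10. ]] [483.5 299.4  10. ]
[ -7.2 -65.6 342.7]
panel yaw [4.61524266 5.21220867]
```

View pics/w2c.png

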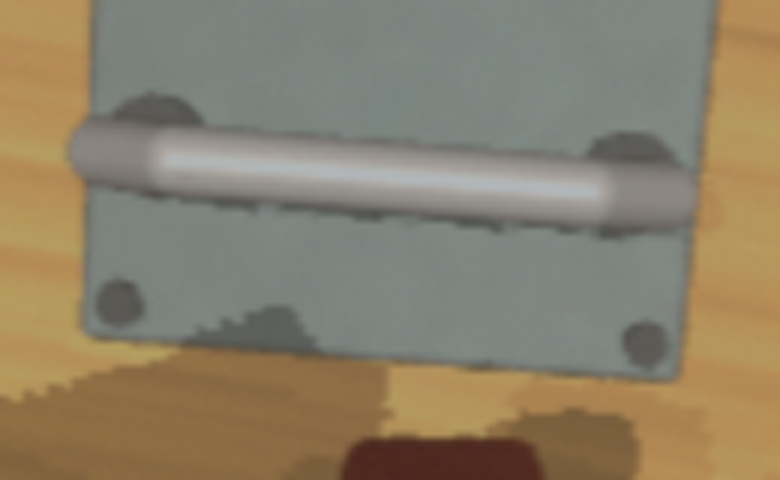

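Call:
arm_command:
  steps:
    - [-0.2, -1, 0, 0, 0, 1]
    - [-0.3, -2.5, 0, 0, 0, 2]
    - [-0.5, -4.5, 0, 0, 0, 3]
    - [-0.7, -6, 0, 0, 0, 4]
    - [-0.8, -6.6, 0, 0, 0, 4.5]
    - [-0.8, -6.6, 1, 0, 0, 4.5]
    - [-0.8, -6.6, 2.5, 0, 0, 4.5]
    - [-0.8, -6.6, 4, 0, 0, 4.5]
    - [-0.8, -6.6, 4, 0, 0, 4.5]
    - [-0.8, -6.6, 4, 0, 0, 4.5]
    - [-0.8, -6.6, 4, 0, 0, 4.5]

```text
t: 6.95
eef_pos: [518.0, 302.9, 394.3]
tcp_rot: [-3.141, 0.0, -1.476]
ft_force: [-1.0, -0.2, -1.5]
opening: 0.271
```

Run:
```python
from h import *
s=state();print(s["t"],s["eef_pos"],s["tcp_rot"],s["ft_force"],s["opening"])
a=read_camera("scene")[130:330,300:520,::-1];b=read_camera("side")[150:350,140:360,::-1]
cv2.imwrite("pics/chk3.png",cv2.resize(cv2.convertScaleAbs(np.hstack([a,b]),alpha=1.3),(792,360),interpolation=cv2.INTER_CUBIC))
```

```text
6.95 [517.97485006 302.94254524 394.26238698] [-3.14109774e+00  6.11473663e-05 -1.47631541e+00] [-1.0414498  -0.15948297 -1.5229334 ] 0.27091327268731846
```

View pics/chk3.png

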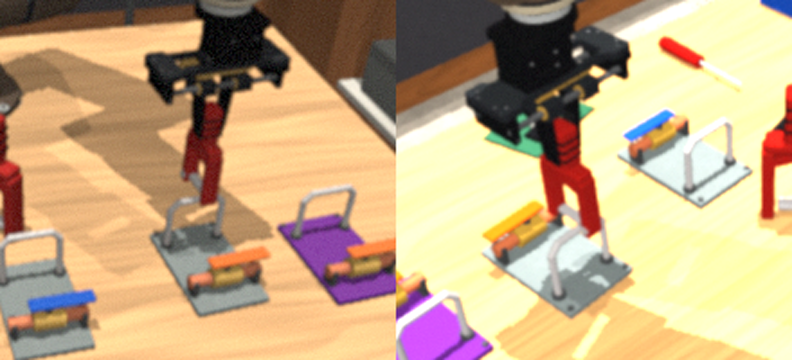

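The hook is straddling the bar in both views: in the scene half, the feet are at about (192,180) and (208,200) around the bar at (195,203). I'm pressing down now.

Call:
arm_command:
  steps:
    - [0, 0, 0.5, 0, 0, 0]
    - [0, 0, 1, 0, 0, 0]
    - [0, 0, 1.5, 0, 0, 0]
    - [0, 0, 2, 0, 0, 0]
    - [0, 0, 2.5, 0, 0, 0]
    - [0, 0, 3, 0, 0, 0]
    - [0, 0, 3.5, 0, 0, 0]
    - [0, 0, 4, 0, 0, 0]
    - [0, 0, 4, 0, 0, 0]

```text
t: 7.8
eef_pos: [517.9, 303.2, 353.3]
tcp_rot: [3.141, 0.0, -1.476]
ft_force: [-3.8, 0.3, 6.2]
opening: 0.273
```

Gate force is as expected, about 8 N. I'll continue toward the seat.

Call:
arm_command:
  steps:
    - [0, 0, 0.5, 0, 0, 0]
    - [0, 0, 1, 0, 0, 0]
    - [0, 0, 1.5, 0, 0, 0]
    - [0, 0, 2, 0, 0, 0]
    - [0, 0, 2.5, 0, 0, 0]
    - [0, 0, 3, 0, 0, 0]
    - [0, 0, 3.3, 0, 0, 0]
    - [0, 0, 3.3, 0, 0, 0]
    - [0, 0, 3.3, 0, 0, 0]

```text
t: 8.55
eef_pos: [518.3, 303.1, 320.5]
tcp_rot: [-3.141, -0.0, -1.476]
ft_force: [0.0, 0.2, -2.0]
opening: 0.27
```

Call:
arm_command:
  steps:
    - [0, 0, 0.2, 0, 0, 0]
    - [0, 0, 0.4, 0, 0, 0]
    - [0, 0, 0.5, 0, 0, 0]
    - [0, 0, 0.5, 0, 0, 0]

```text
t: 8.88
eef_pos: [518.3, 303.1, 316.5]
tcp_rot: [-3.14, 0.0, -1.476]
ft_force: [-0.0, -0.3, 4.2]
opening: 0.273
```

Run:
```python
from h import *
s=state();print(s["t"],s["eef_pos"],s["tcp_rot"],s["ft_force"],s["moment"],s["opening"])
a=read_camera("scene")[170:310,360:480,::-1];b=read_camera("side")[210:350,180:300,::-1]
cv2.imwrite("pics/chk4.png",cv2.resize(cv2.convertScaleAbs(np.hstack([a,b]),alpha=1.2),(792,462),interpolation=cv2.INTER_CUBIC))
```

```text
8.8833 [518.25643111 303.14940611 316.45622915] [-3.14002538e+00  3.44310350e-04 -1.47616116e+00] [-0.0140782  -0.30870884  4.22706387] [-0.12454711  0.09754536  0.01664461] 0.2733331311425147
```

View pics/chk4.png

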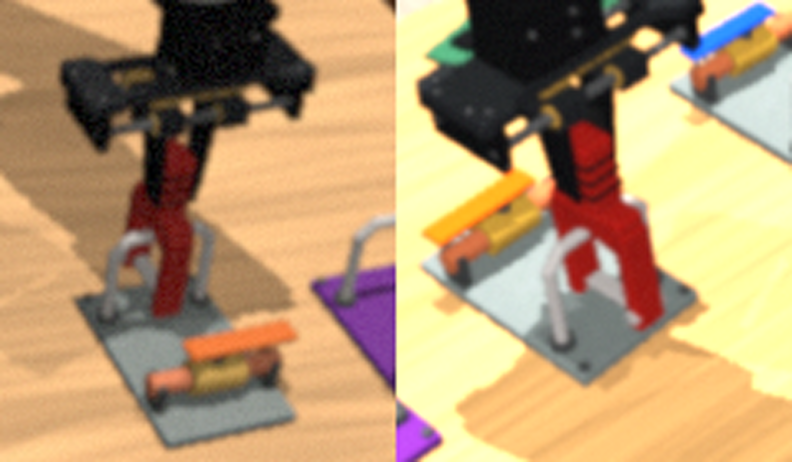

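Seated: the upward force on the hook is about 6 N, and the grey gate lies across the legs below the bar at (615,290). Releasing.

Call:
arm_command:
  steps:
    - [0, 0, -0.1, 0, 0, 0]
    - [0, 0, -0.1, 0, 0, 0]
    - [0, 0, -0.1, 0, 0, 0]
    - [0, 0, -0.1, 0, 0, 0]
    - [0, 0, -0.1, 0, 0, 0]
    - [0, 0, -0.1, 0, 0, 0]
    - [0, 0, -0.1, 0, 0, 0]
    - [0, 0, -0.1, 0, 0, 0]
  jaw: 6

```text
t: 9.65
eef_pos: [518.1, 303.1, 316.6]
tcp_rot: [3.142, -0.0, -1.476]
ft_force: [0.3, 0.1, 0.2]
opening: 0.63
```

Call:
arm_command:
  steps:
    - [0, 0, -0.5, 0, 0, 0]
    - [0, 0, -1.5, 0, 0, 0]
    - [0, 0, -3, 0, 0, 0]
    - [0, 0, -5, 0, 0, 0]
    - [0, 0, -8, 0, 0, 0]
    - [0, 0, -11, 0, 0, 0]
    - [0, 0, -14, 0, 0, 0]
    - [0, 0, -15, 0, 0, 0]
    - [0, 0, -15, 0, 0, 0]
    - [0, 0, -15, 0, 0, 0]
    - [0, 0, -15, 0, 0, 0]
    - [0, 0, -15, 0, 0, 0]

```text
t: 10.65
eef_pos: [518.1, 303.1, 465.1]
tcp_rot: [3.139, -0.001, -1.476]
ft_force: [-0.4, 0.1, -0.2]
opening: 0.628
```

Run:
```python
from h import *
s=state();print(s["t"],s["eef_pos"],s["ft_force"],s["opening"])
a=read_camera("scene")[170:310,360:480,::-1];b=read_camera("side")[210:350,180:300,::-1]
cv2.imwrite("pics/chk5.png",cv2.resize(cv2.convertScaleAbs(np.hstack([a,b]),alpha=1.2),(792,462),interpolation=cv2.INTER_CUBIC))
```

```text
10.65 [518.10930204 303.09865976 465.08717015] [-0.38866775  0.08360227 -0.18444029] 0.6278402874358366
```

View pics/chk5.png

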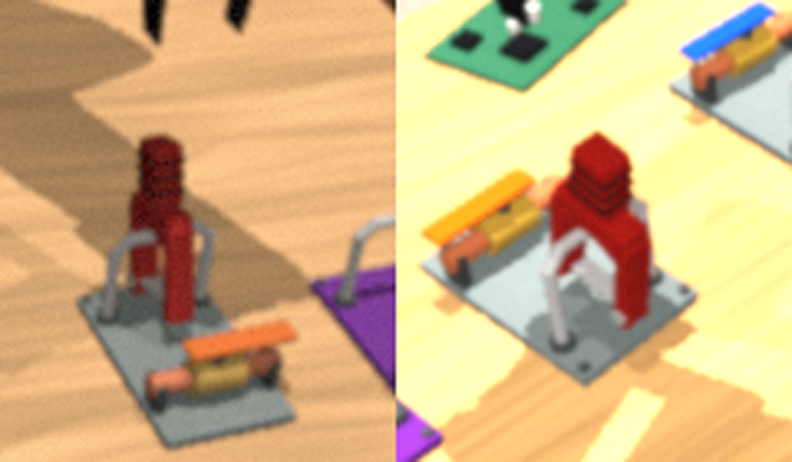

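The hook hangs there but appears to be swinging slightly. I'll let it settle and look again.

Call:
arm_command:
  steps:
    - [0, 0, 0, 0, 0, 0]
    - [0, 0, 0, 0, 0, 0]
    - [0, 0, 0, 0, 0, 0]
    - [0, 0, 0, 0, 0, 0]
    - [0, 0, 0, 0, 0, 0]
    - [0, 0, 0, 0, 0, 0]
    - [0, 0, 0, 0, 0, 0]
    - [0, 0, 0, 0, 0, 0]
    - [0, 0, 0, 0, 0, 0]
    - [0, 0, 0, 0, 0, 0]
    - [0, 0, 0, 0, 0, 0]
    - [0, 0, 0, 0, 0, 0]

```text
t: 11.75
eef_pos: [518.1, 303.1, 466.7]
tcp_rot: [-3.142, -0.0, -1.476]
ft_force: [0.1, 0.4, 0.0]
opening: 0.631
```

Call:
arm_command:
  steps:
    - [0, 0, 0, 0, 0, 0]
    - [0, 0, 0, 0, 0, 0]
    - [0, 0, 0, 0, 0, 0]
    - [0, 0, 0, 0, 0, 0]
    - [0, 0, 0, 0, 0, 0]
    - [0, 0, 0, 0, 0, 0]
    - [0, 0, 0, 0, 0, 0]
    - [0, 0, 0, 0, 0, 0]
    - [0, 0, 0, 0, 0, 0]
    - [0, 0, 0, 0, 0, 0]
    - [0, 0, 0, 0, 0, 0]
    - [0, 0, 0, 0, 0, 0]

```text
t: 12.75
eef_pos: [518.1, 303.1, 466.7]
tcp_rot: [-3.142, -0.0, -1.476]
ft_force: [-0.1, 0.3, -0.6]
opening: 0.63
```

Run:
```python
from h import *
a=read_camera("scene")[190:290,380:460,::-1];b=read_camera("side")[240:340,220:300,::-1]
cv2.imwrite("pics/chk6.png",cv2.resize(cv2.convertScaleAbs(np.hstack([a,b]),alpha=1.2),(800,500),interpolation=cv2.INTER_CUBIC))
```

```text
(no output)
```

View pics/chk6.png

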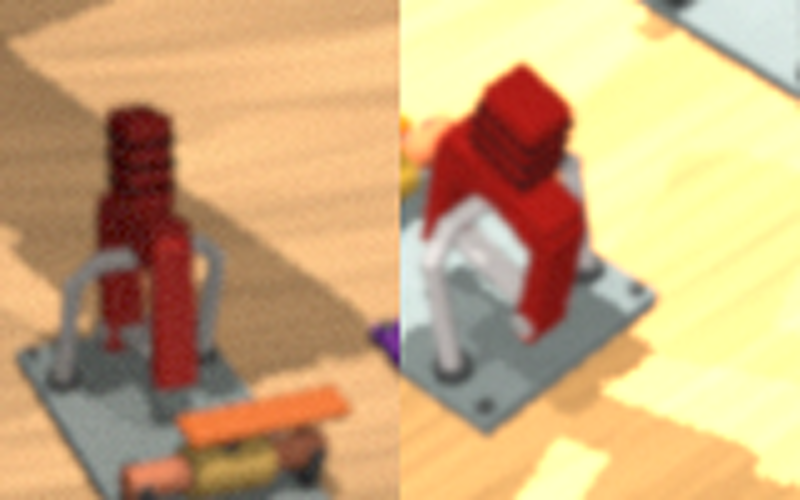

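The hook is leaning in the bar plane, with the grip toward the robot. It may be a slow swing or a resting tilt, so I'll track it over time numerically.

```bash
cat > track.py <<'E'
from h import *
S,D=camera_model("scene"),camera_model("side")
def top(n,y0,y1,x0,x1):
    a=read_camera(n)[y0:y1,x0:x1].astype(int);k=((a[...,0]>45)&(a[...,0]>2.2*a[...,1])&(a[...,0]>2.2*a[...,2])).astype(np.uint8)
    c,l,st,_=cv2.connectedComponentsWithStats(k);i=1+np.argmax(st[1:,4]);v,u=np.where(l==i)
    t=v<v.min()+12
    return u[t].mean()+x0,v[t].mean()+y0,u.mean()+x0,v.mean()+y0
def hook():
    p=top("scene",190,275,380,440);q=top("side",240,320,224,270)
    return tri((S,*p[:2]),(D,*q[:2])),p,q
if __name__=="__main__":
    for i in range(12):
        t=state()["t"];h,p,q=hook();print(round(t,2),h.round(0),np.round(p,1),np.round(q,1))
        for _ in range(4): read_camera("wrist")
E
python3 track.py
```

```text
12.85 [498. 297. 149.] [407.5 217.8 409.5 238.7] [243.6 260.3 243.  276.1]
13.15 [498. 297. 149.] [407.5 217.8 409.5 238.8] [243.6 260.3 243.  276.1]
13.45 [497. 298. 148.] [407.5 217.8 409.5 238.5] [243.3 260.9 242.9 276.1]
13.75 [497. 298. 148.] [407.5 217.8 409.5 238.5] [243.3 260.9 242.9 276.1]
14.05 [497. 298. 148.] [407.5 217.8 409.5 238.5] [243.3 260.9 242.9 276.2]
14.35 [497. 298. 149.] [407.6 217.7 409.5 238.5] [243.3 260.9 242.9 276.1]
14.65 [497. 297. 149.] [407.5 217.7 409.5 238.8] [243.6 260.3 242.9 276.1]
14.95 [498. 297. 149.] [407.5 217.7 409.5 238.6] [243.6 260.3 242.9 276.1]
15.25 [497. 298. 148.] [407.5 217.8 409.5 238.6] [243.3 260.9 242.9 276.1]
15.55 [497. 298. 149.] [407.6 217.7 409.5 238.5] [243.3 260.9 242.9 276.1]
15.85 [497. 298. 149.] [407.4 217.6 409.5 238.6] [243.3 260.9 242.9 276.2]
16.15 [497. 298. 149.] [407.4 217.6 409.5 238.6] [243.3 260.9 242.9 276.1]
```

Run:
```python
from h import *
S,D=camera_model("scene"),camera_model("side")
yaw=np.radians(5.4);c=np.array([518,302.5,90]);ex=np.array([np.cos(yaw),np.sin(yaw),0]);n=np.array([-np.sin(yaw),np.cos(yaw),0])
def onp(m,u,v,off=0):
    o,d=ray(m,u,v);t=(((c+off*n)-o)@n)/(d@n);p=o+d*t-c;return (p@ex).round(1),p[2].round(1)
print("-x foot tri",tri((S,403,260),(D,246,307.6)).round(1))
print("-x foot side plane",onp(D,246,307.6),onp(D,246,307.6,13))
print("-x foot scene",onp(S,403,260),"  +x foot scene",onp(S,414.4,267.6))
print("gate side",onp(D,246,304),onp(D,230,285))
# predicted pixels for tilt angles, corners: feet and grip top, relative to bar
for a in(0,10,17,20):
    t=np.radians(a);f=lambda x,z,y=0:c+ex*(x*np.cos(t)-(z)*np.sin(t))+n*y+np.array([0,0,x*np.sin(t)+z*np.cos(t)])
    print(a,[np.round(np.r_[proj(S,f(*p)),proj(D,f(*p))]) for p in((-38,-68),(38,-68),(0,76))],"foot z",f(-38,-68)[2])
```

```text
-x foot tri [503.2 302.2   8.8]
-x foot side plane (np.float64(-3.8), np.float64(-91.4)) (np.float64(-21.5), np.float64(-69.7))
-x foot scene (np.float64(-24.5), np.float64(-87.0))   +x foot scene (np.float64(41.5), np.float64(-60.3))
gate side (np.float64(-6.0), np.float64(-78.2)) (np.float64(43.1), np.float64(-48.0))
0 [array([402., 252., 255., 307.]), array([413., 269., 233., 292.]), array([414., 217., 236., 251.])] foot z 22.0
10 [array([403., 256., 252., 306.]), array([416., 269., 229., 288.]), array([411., 214., 240., 254.])] foot z 16.434442043826508
17 [array([405., 259., 249., 305.]), array([417., 269., 227., 284.]), array([410., 213., 243., 256.])] foot z 13.861151815049595
20 [array([405., 260., 248., 305.]), array([418., 269., 226., 283.]), array([409., 213., 244., 257.])] foot z 13.10413634018282
```

Run:
```python
from h import *
b=read_camera("side")[244:324,215:275,::-1];a=read_camera("wrist")[160:360,240:390,::-1]
f=lambda x:cv2.resize(cv2.convertScaleAbs(x,alpha=1.2),(400,533),interpolation=cv2.INTER_CUBIC)
cv2.imwrite("pics/chk7.png",np.hstack([f(a),f(b)]))
```

```text
(no output)
```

View pics/chk7.png

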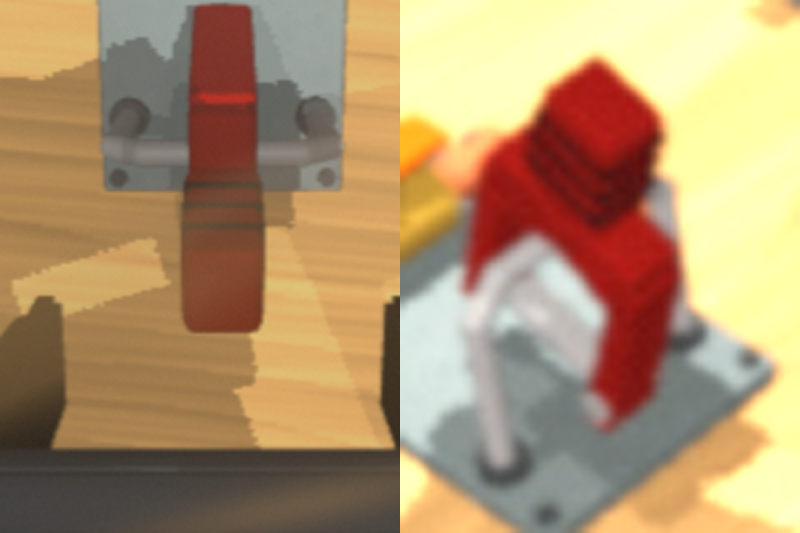

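Run:
```python
from h import *
S,D,W=camera_model("scene"),camera_model("side"),camera_model("wrist")
yaw=np.radians(5.4);c=np.array([518,302.5,90]);ex=np.array([np.cos(yaw),np.sin(yaw),0]);n=np.array([-np.sin(yaw),np.cos(yaw),0])
print("wrist obs: top edges v 247, 283.7; +x end v 161.9, bright 196.7; bar v",160+152/2.667, proj(W,c))
for a in(0,10,15,20,25):
    t=np.radians(a);f=lambda x,z,y=0:c+ex*(x*np.cos(t)-z*np.sin(t))+n*y+np.array([0,0,x*np.sin(t)+z*np.cos(t)])
    print(a,"W",[round(proj(W,f(*p))[1],1) for p in((17,76),(-17,76),(38,24),(17,24))],"side hinge/closed end/open.3 (obs 244.5,304.7; 233,287.5)",[np.round(proj(D,f(*p)),1) for p in((-24,-56,13),(24,-56,0),(-24+48*np.cos(.3),-56+48*np.sin(.3),0))],"foot z",f(-38,-68)[2].round(1))
```

```text
wrist obs: top edges v 247, 283.7; +x end v 161.9, bright 196.7; bar v 216.9928758905137 (np.float64(323.950070720503), np.float64(216.93093806421103))
0 W [np.float64(215.3), np.float64(256.8), np.float64(181.1), np.float64(204.1)] side hinge/closed end/open.3 (obs 244.5,304.7; 233,287.5) [array([246.1, 303.8]), array([236. , 291.2]), array([235.8, 287.1])] foot z 22.0
10 W [np.float64(232.6), np.float64(270.2), np.float64(187.2), np.float64(209.3)] side hinge/closed end/open.3 (obs 244.5,304.7; 233,287.5) [array([243.2, 302.8]), array([233. , 287.8]), array([233.5, 284.3])] foot z 16.4
15 W [np.float64(240.9), np.float64(275.9), np.float64(190.7), np.float64(212.1)] side hinge/closed end/open.3 (obs 244.5,304.7; 233,287.5) [array([241.7, 302.1]), array([231.6, 286. ]), array([232.5, 282.9])] foot z 14.5
20 W [np.float64(248.9), np.float64(281.0), np.float64(194.5), np.float64(214.9)] side hinge/closed end/open.3 (obs 244.5,304.7; 233,287.5) [array([240.1, 301.2]), array([230.2, 284.1]), array([231.4, 281.4])] foot z 13.1
25 W [np.float64(256.5), np.float64(285.3), np.float64(198.5), np.float64(217.7)] side hinge/closed end/open.3 (obs 244.5,304.7; 233,287.5) [array([238.5, 300.1]), array([228.9, 282.2]), array([230.5, 279.9])] foot z 12.3
```

```bash
cat > fit.py <<'E'
from h import *
from scipy.optimize import least_squares
D,W=camera_model("side"),camera_model("wrist")
yaw=np.radians(5.4);c=np.array([518,302.5,90]);ex=np.array([np.cos(yaw),np.sin(yaw),0]);n=np.array([-np.sin(yaw),np.cos(yaw),0])
fs=lambda X,Y:(215+(X-400)/6.667,244+Y/6.667)
obs=[((17,-13,76),fs(597,58)),((-17,-13,76),fs(662,130)),((-17,13,76),fs(605,165)),((17,13,76),fs(540,100)),((-24,13,-56),fs(597,405))]
fw=lambda X,Y:(240+X/2.667,160+Y/2.667)
obsw=[((17,13,76),fw(184,235)),((17,-13,76),fw(260,235)),((-17,-13,76),fw(264,330)),((-17,13,76),fw(182,330))]
def P(q,p):
    a,dx,dy,dz=q;x,y,z=p
    return c+ex*(dx+x*np.cos(a)-z*np.sin(a))+n*(dy+y)+np.array([0,0,dz+x*np.sin(a)+z*np.cos(a)])
def res(q):
    return np.concatenate([np.subtract(proj(D,P(q,p)),o) for p,o in obs]+[np.subtract(proj(W,P(q,p)),o) for p,o in obsw])
r=least_squares(res,[.3,0,0,0]);q=r.x
print("tilt",np.degrees(q[0]),"seat rel bar dx,dy,dz",q[1:].round(1));print(r.fun.round(1))
g=P(q,(0,0,50));print("grip centre",g.round(1),"feet",P(q,(-38,0,-68)).round(1),P(q,(38,0,-68)).round(1))
E
python3 fit.py
```

```text
tilt 15.333946565795198 seat rel bar dx,dy,dz [-8.8  0.6 -8.1]
[-0.2 -0.1  1.1 -1.3  0.6 -0.2 -0.8 -0.3 -0.1  1.8 -1.5  1.1  1.8  1.1
 -0.6 -1.2  0.1 -1.3]
grip centre [496.  301.  130.1] feet [490.6 300.5   6.2] [563.5 307.4  26.3]
```

The fit shows the hook tilted about 15°, with its grip centre at (496,301,130) and its seat shifted toward −x off the bar, one foot near the panel. To mend it, I'll turn the jaws 90° and take the grip across its x faces, which squares it up and centres it over the bar.

Run:
```python
from h import *
s=state();print(s["t"],s["joints"].round(3),s["eef_pos"].round(1))
```

```text
16.55 [ 0.419  0.401  1.539 -0.     1.201  1.896] [518.1 303.1 466.7]
```

Call:
arm_command:
  steps:
    - [0, 0, 0, 0, 0, -6]
    - [0, 0, 0, 0, 0, -13]
    - [0, 0, 0, 0, 0, -20]
    - [0, 0, 0, 0, 0, -27]
    - [0, 0, 0, 0, 0, -34]
    - [0, 0, 0, 0, 0, -41]
    - [0, 0, 0, 0, 0, -48]
    - [0, 0, 0, 0, 0, -55]
    - [0, 0, 0, 0, 0, -62]
    - [0, 0, 0, 0, 0, -69]
    - [0, 0, 0, 0, 0, -75]
    - [0, 0, 0, 0, 0, -80]
  jaw: 9.5

```text
t: 17.55
eef_pos: [518.1, 303.1, 466.6]
tcp_rot: [3.141, 0.0, -0.074]
ft_force: [0.8, -0.5, 0.0]
opening: 1.001
```

Call:
arm_command:
  steps:
    - [0, 0, 0, 0, 0, -5]
    - [0, 0, 0, 0, 0, -10]
    - [0, 0, 0, 0, 0, -10]
    - [0, 0, 0, 0, 0, -10]
    - [0, 0, 0, 0, 0, -10]

```text
t: 17.97
eef_pos: [518.1, 303.1, 466.7]
tcp_rot: [3.142, -0.0, 0.092]
ft_force: [-0.4, 1.1, 0.1]
opening: 1.0
```

Call:
arm_command:
  steps:
    - [-1, 0, 0, 0, 0, 0]
    - [-1.8, 0, 1, 0, 0, 0]
    - [-1.8, 0, 3.5, 0, 0, 0]
    - [-1.8, 0, 6.5, 0, 0, 0]
    - [-1.8, 0, 9.5, 0, 0, 0]
    - [-1.8, 0, 12, 0, 0, 0]
    - [-1.8, 0, 13.5, 0, 0, 0]
    - [-1.8, 0, 14.5, 0, 0, 0]
    - [-1.8, 0, 14.9, 0, 0, 0]
    - [-1.8, 0, 14.9, 0, 0, 0]

```text
t: 18.8
eef_pos: [500.0, 301.4, 317.5]
tcp_rot: [3.141, 0.001, 0.094]
ft_force: [-0.8, 0.0, -0.1]
opening: 1.002
```

Call:
arm_command:
  steps:
    - [0, 0, 0, 0, 0, 0]
    - [0, 0, 0, 0, 0, 0]
    - [0, 0, 0, 0, 0, 0]
    - [0, 0, 0, 0, 0, 0]
    - [0, 0, 0, 0, 0, 0]
    - [0, 0, 0, 0, 0, 0]
    - [0, 0, 0, 0, 0, 0]
    - [0, 0, 0, 0, 0, 0]
    - [0, 0, 0, 0, 0, 0]
  jaw: 4.8

```text
t: 19.55
eef_pos: [500.2, 301.4, 317.7]
tcp_rot: [3.142, 0.0, 0.095]
ft_force: [-0.2, 0.8, -0.3]
opening: 0.507
```

Call:
arm_command:
  steps:
    - [0.2, 0, 0, 0, 0, 0]
    - [0.4, 0, 0, 0, 0, 0]
    - [0.6, 0, 0, 0, 0, 0]
    - [0.8, 0, 0, 0, 0, 0]
    - [1, 0, 0, 0, 0, 0]
    - [1.2, 0, 0, 0, 0, 0]
    - [1.4, 0, 0, 0, 0, 0]
    - [1.6, 0, 0, 0, 0, 0]
    - [1.8, 0, 0, 0, 0, 0]
    - [1.8, 0, 0, 0, 0, 0]

```text
t: 20.38
eef_pos: [518.4, 303.1, 317.6]
tcp_rot: [3.142, -0.0, 0.094]
ft_force: [-1.0, 0.3, -0.3]
opening: 0.504
```

Call:
arm_command:
  steps:
    - [0, 0, 0, 0, 0, 0]
    - [0, 0, 0, 0, 0, 0]
    - [0, 0, 0, 0, 0, 0]
    - [0, 0, 0, 0, 0, 0]
    - [0, 0, 0, 0, 0, 0]
    - [0, 0, 0, 0, 0, 0]
    - [0, 0, 0, 0, 0, 0]
  jaw: 3

```text
t: 20.97
eef_pos: [518.0, 303.1, 317.6]
tcp_rot: [3.141, 0.0, 0.095]
ft_force: [-0.5, 0.0, 0.3]
opening: 0.356
```

Run:
```python
from h import *
s=state();print(s["t"],s["eef_pos"],s["ft_force"].round(2),s["moment"].round(3),s["opening"])
S=camera_model("scene")
# feet bottoms of red hook, scene and side
for n,(y0,y1,x0,x1) in {"scene":(190,290,385,440),"side":(235,330,215,275)}.items():
    a=read_camera(n)[y0:y1,x0:x1].astype(int);k=((a[...,0]>45)&(a[...,0]>2.2*a[...,1])&(a[...,0]>2.2*a[...,2]))
    v,u=np.where(k);i=v.argmax();print(n,"lowest",u[v>=v.max()-1].mean()+x0,v.max()+y0, "left",u.min()+x0,v[u==u.min()].mean()+y0,"right",u.max()+x0,v[u==u.max()].mean()+y0)
m=camera_model
yaw=np.radians(5.4);c=np.array([518,302.5,90]);ex=np.array([np.cos(yaw),np.sin(yaw),0]);n_=np.array([-np.sin(yaw),np.cos(yaw),0])
for dz in(0,-6):print("expected upright -x foot side",np.round(proj(m("side"),c+ex*-38+n_*13+[0,0,-68+dz]),1),"+x foot scene",np.round(proj(S,c+ex*38-n_*0+[0,0,-68+dz]),1))
```

```text
20.9667 [518.01723829 303.11014056 317.64548034] [-0.46  0.04  0.26] [-0.027  0.124 -0.008] 0.3558654903022234
scene lowest 410.75 268 left 399 247.5 right 418 244.5
side lowest 251.4 308 left 225 270.0 right 256 299.0
expected upright -x foot side [251.  310.5] +x foot scene [413.5 268.9]
expected upright -x foot side [251.3 312.3] +x foot scene [413.2 270.6]
```

Gripped squarely now (33.8 mm opening); the feet match an upright, seated hook. I'll feel for the seat downward.

Call:
arm_command:
  steps:
    - [0, 0, 0.1, 0, 0, 0]
    - [0, 0, 0.2, 0, 0, 0]
    - [0, 0, 0.2, 0, 0, 0]

```text
t: 21.32
eef_pos: [517.9, 303.1, 317.4]
tcp_rot: [-3.141, -0.001, 0.095]
ft_force: [-6.1, -3.0, 18.6]
opening: 0.357
```

Call:
arm_command:
  steps:
    - [0, 0, 0.1, 0, 0, 0]
    - [0, 0, 0.2, 0, 0, 0]
    - [0, 0, 0.3, 0, 0, 0]
    - [0, 0, 0.3, 0, 0, 0]

```text
t: 21.65
eef_pos: [517.7, 303.2, 316.8]
tcp_rot: [-3.14, -0.003, 0.095]
ft_force: [-12.5, -4.4, 41.0]
opening: 0.36
```

Call:
arm_command:
  steps:
    - [0, 0, -0.2, 0, 0, 0]
    - [0, 0, -0.4, 0, 0, 0]
    - [-0.2, 0, -0.4, 0, 0, 0]
    - [-0.2, 0, -0.4, 0, 0, 0]

```text
t: 21.98
eef_pos: [516.4, 303.0, 317.3]
tcp_rot: [-3.141, -0.003, 0.095]
ft_force: [1.8, -1.2, 6.2]
opening: 0.349
```

Call:
arm_command:
  steps:
    - [0, 0, 0.1, 0, 0, 0]
    - [0, 0, 0.1, 0, 0, 0]
    - [0, 0, 0.1, 0, 0, 0]

```text
t: 22.23
eef_pos: [516.5, 303.0, 317.2]
tcp_rot: [-3.141, -0.003, 0.094]
ft_force: [-1.6, -1.5, 16.6]
opening: 0.356
```

Centred: Fx is now small. I'll ease the load off, then open just a little so the pads still guard the hook.

Call:
arm_command:
  steps:
    - [0, 0, -0.1, 0, 0, 0]
    - [0, 0, -0.1, 0, 0, 0]
    - [0, 0, -0.1, 0, 0, 0]

```text
t: 22.48
eef_pos: [516.5, 303.0, 317.3]
tcp_rot: [-3.141, -0.002, 0.094]
ft_force: [1.8, -0.9, 9.9]
opening: 0.354
```

Call:
arm_command:
  steps:
    - [0, 0, 0, 0, 0, 0]
    - [0, 0, 0, 0, 0, 0]
    - [0, 0, 0, 0, 0, 0]
    - [0, 0, 0, 0, 0, 0]
    - [0, 0, 0, 0, 0, 0]
    - [0, 0, 0, 0, 0, 0]
    - [0, 0, 0, 0, 0, 0]
    - [0, 0, 0, 0, 0, 0]
    - [0, 0, 0, 0, 0, 0]
    - [0, 0, 0, 0, 0, 0]
  jaw: 4.4

```text
t: 23.32
eef_pos: [516.1, 302.9, 316.7]
tcp_rot: [3.141, -0.0, 0.095]
ft_force: [0.6, 0.9, -0.5]
opening: 0.463
```

```bash
cat > top2.py <<'E'
from h import *
S,D=camera_model("scene"),camera_model("side")
def feet():
    o=[]
    for n,(y0,y1,x0,x1) in {"scene":(190,290,385,440),"side":(235,330,215,275)}.items():
        a=read_camera(n)[y0:y1,x0:x1].astype(int);k=((a[...,0]>45)&(a[...,0]>2.2*a[...,1])&(a[...,0]>2.2*a[...,2]))
        v,u=np.where(k);t=v<v.min()+8;b=v>=v.max()-1;o+=[u[t].mean()+x0,v.min()+y0,u[b].mean()+x0,v.max()+y0]
    return np.round(o,1)
for i in range(5):
    print(state()["t"],feet(),state()["ft_force"].round(1))
E
python3 top2.py
```

```text
23.3167 [408.8 213.  411.7 268.  233.3 250.  250.3 308. ] [0.3 0.  0.7]
23.4167 [408.8 213.  411.7 268.  233.3 250.  250.3 308. ] [-0.4  0.5  0.1]
23.5167 [408.8 213.  411.7 268.  233.3 250.  250.3 308. ] [-0.2 -0.1  0.6]
23.6167 [408.9 213.  411.7 268.  233.3 250.  250.3 308. ] [ 0.6  0.1 -0.1]
23.7167 [408.9 213.  411.7 268.  233.3 250.  250.3 308. ] [ 0.  -0.2 -0.3]
```

Call:
arm_command:
  steps:
    - [0, 0, 0, 0, 0, 0]
    - [0, 0, 0, 0, 0, 0]
    - [0, 0, 0, 0, 0, 0]
    - [0, 0, 0, 0, 0, 0]
    - [0, 0, 0, 0, 0, 0]
    - [0, 0, 0, 0, 0, 0]
  jaw: 8

```text
t: 24.32
eef_pos: [516.1, 302.9, 316.7]
tcp_rot: [3.141, -0.0, 0.095]
ft_force: [-1.0, -0.1, -0.3]
opening: 0.811
```

```bash
python3 top2.py; python3 top2.py
```

```text
24.3167 [409.  213.  411.7 268.  235.4 251.  250.3 308. ] [ 0.9 -0.3 -1. ]
24.4167 [408.9 213.  411.7 268.  235.3 251.  250.3 308. ] [-1.2  0.4 -0.1]
24.5167 [408.8 213.  411.7 268.  234.8 250.  250.3 308. ] [-0.4  0.4 -0. ]
24.6167 [409.  213.  411.2 268.  235.1 251.  250.3 308. ] [ 0.4 -0.4 -0.4]
24.7167 [408.9 213.  411.7 268.  235.1 251.  250.3 308. ] [ 0.2 -0.5  0.3]
24.8167 [408.9 213.  411.7 268.  235.2 251.  250.3 308. ] [0.6 0.7 0.4]
24.9167 [408.8 213.  411.7 268.  234.7 250.  250.3 308. ] [-1.1 -0.1  0.3]
25.0167 [408.8 213.  411.7 268.  235.2 251.  250.3 308. ] [-0.3 -0.2  0.8]
25.1167 [408.9 213.  411.8 268.  235.2 251.  250.3 308. ] [ 0.3  1.  -0.1]
25.2167 [409.  213.  411.8 268.  235.1 251.  250.3 308. ] [-0.4  0.7  0.2]
```

The hook is free and motionless. I'll retreat and take the last look.

Call:
arm_command:
  steps:
    - [0, 0, -0.5, 0, 0, 0]
    - [0, 0, -1.5, 0, 0, 0]
    - [0, 0, -3, 0, 0, 0]
    - [0, 0, -5, 0, 0, 0]
    - [0, 0, -8, 0, 0, 0]
    - [0, 0, -11, 0, 0, 0]
    - [0, 0, -14, 0, 0, 0]
    - [0, 0, -15, 0, 0, 0]
    - [0, 0, -15, 0, 0, 0]
    - [0, 0, -15, 0, 0, 0]
    - [0, 0, -15, 0, 0, 0]
    - [0, 0, -15, 0, 0, 0]

```text
t: 26.32
eef_pos: [516.1, 302.9, 465.1]
tcp_rot: [3.141, 0.003, 0.095]
ft_force: [0.4, 0.4, -0.5]
opening: 0.845
```

Call:
arm_command:
  steps:
    - [0, 0, 0, 0, 0, 0]
    - [0, 0, 0, 0, 0, 0]
    - [0, 0, 0, 0, 0, 0]
    - [0, 0, 0, 0, 0, 0]
    - [0, 0, 0, 0, 0, 0]
    - [0, 0, 0, 0, 0, 0]
    - [0, 0, 0, 0, 0, 0]
    - [0, 0, 0, 0, 0, 0]
    - [0, 0, 0, 0, 0, 0]
    - [0, 0, 0, 0, 0, 0]
    - [0, 0, 0, 0, 0, 0]
    - [0, 0, 0, 0, 0, 0]

```text
t: 27.32
eef_pos: [516.1, 302.9, 466.7]
tcp_rot: [3.142, 0.0, 0.095]
ft_force: [0.3, -0.5, -0.1]
opening: 0.839
```

```bash
python3 top2.py
python3 - <<'E'
from h import *
b=read_camera("side")[244:324,215:275,::-1];a=read_camera("scene")[200:280,385:445,::-1]
f=lambda x:cv2.resize(cv2.convertScaleAbs(x,alpha=1.2),(400,533),interpolation=cv2.INTER_CUBIC)
cv2.imwrite("pics/chk8.png",np.hstack([f(a),f(b)]))
E
```

```text
27.3167 [410.6 214.  411.7 268.  237.  249.  250.3 308. ] [-0.5  0.9 -0.4]
27.4167 [410.6 214.  411.7 268.  237.  249.  250.3 308. ] [-0.1  0.1 -0.2]
27.5167 [410.6 214.  411.7 268.  237.  249.  250.3 308. ] [ 0.1  0.2 -0. ]
27.6167 [410.6 214.  411.7 268.  237.  249.  250.3 308. ] [1.1 0.1 0.4]
27.7167 [410.6 214.  411.7 268.  237.  249.  250.3 308. ] [0.2 0.3 0.9]
```

View pics/chk8.png

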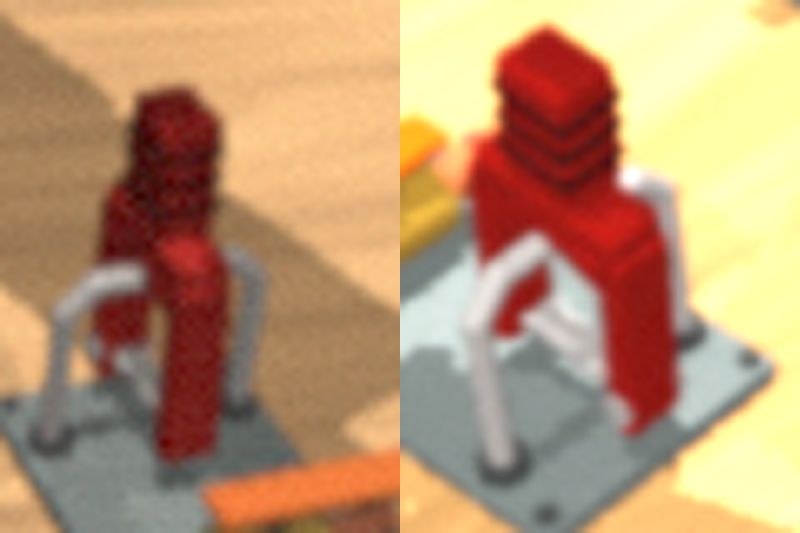

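The hook hangs upright on the bar. The gate runs across from (525,315) to (615,410) low between the legs, closed under the bar. Handing in.

```bash
python3 -c "
from h import *
print(state()['t']);print(job_done())"
```

```text
27.9167
the job is handed in; nothing more can be done
None
```

The red snap hook (the smallest one) now hangs by itself on the eye of the orange-levered valve, with the bar up in its seat and the gate closed. I handed the job in at 27.9 s.

- **Pressing on:** the gate pushed back with about 8 N and then let go, as it should when it snaps shut.
- **First release failed:** the hook tilted by about 15° after I let go, and one foot ended up near the panel.
- **Mend:** I took the grip again across its other faces, which set it upright. I then centred it by feel and pressed it into the seat. This second pressing reached about 43 N at the wrist, against the 120 N limit.
- **Last checks:** the hook was motionless and upright after release, and stayed so once the arm had backed off 150 mm. The gate lies across the legs below the bar, and the wrist force reads about zero.
- **Disagreements and limits:** before the mend, my fit of the hook's position was about 4 mm too low to be physically right, so I used it only for the approach. The gate's closure was judged from the pictures and the force drop; I did not tug it to test. I did not touch the yellow hook, but I did not photograph it again at the end.

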